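# Pop the push-to-open flap of the bit chest

### The arm

A 6-joint arm with a two-finger parallel gripper is mounted at the origin on the work surface; the furniture and walls round the work are solid. World frame = base frame: x ahead of the robot, y to its left, z up, the work surface at z = 0. Lengths are in m, angles in rad, forces in N, time in s.
With the tool pointing down it reaches from about 0.35 to 0.975 m from the base axis. Payload 4.9 kg.
Tool frame: the origin (TCP) lies at the very end of the fingers, on their centre line; the grasp point (between the pads) lies 19 mm behind it; z points along the fingers, y is the line along which they close (so a half turn about z gives the same grasp; the last joint's range is limited). The gripper opens to 85 mm and grips with 20 to 120 N. Pads are 22 mm wide; open, the fingers measure 114 mm over their backs; the gripper's body (76 mm by 85 mm) begins 54 mm behind the grasp point. The pads swing forward as they close: fully open they stand 13 mm farther back than shut.
Start: joints at [-1.25, 0.053, 1.613, -0, 1.476, -0.119], TCP at [0.266, -0.566, 0.231] pointing down, gripper open.
Joint ranges: [-3.01, 3.01], [-1.01, 2.22], [0.06, 2.58], [-1.02, 4.17], [0.09, 2.62], [-3.14, 3.14]. Speed limits (rad/s): [2.57, 2.57, 3.14, 3.14, 3.14, 3.14].

### API

Orientations are given as a rotation vector (axis times angle).
In Python, from station import ctrl, imaging gives the robot as it stands.
- The arm moves only by the tool play_rows, never from a script. Its argument "series" is a list of rows, each a list of 3 entries, a list of its own where there are three numbers: the opening, from 0 (shut) to 1 (fully open), then the shift along the tool's x, y, z each as a share of 0.05 m, from -1 to 1, then the turn, a rotation vector about the tool's x, y, z each as a share of 8 degrees, from -1 to 1. In form: [[grip, [dx, dy, dz], [ax, ay, az]], ...]. A call has 1 to 8 rows; each row shifts and turns the commanded pose from where the row before left it, along the tool's axes as they then stand; what a row does not reach is not made up. A row lasts 1/8 s, in which the tool goes at most 62.5 mm and 10.7 degrees, less where a joint would pass 70% of its speed; a pose out of reach is approached as far as the arm can. A call with a number of a shift or a turn outside -1 to 1 is refused whole. A call with a gripper value outside its range is refused whole. The fingers move at their own pace and stop on an object; "force" is the grip in N (left out, the last holds). Time passes only in rows, so rows that do not move let the fingers close. It gives the time, the measured TCP pose, the force, the opening and the grip force at its end, in the units of the state.
- ctrl.get_obs(): the state, without advancing time (a new reading comes with each control period).
- imaging.get_image(name): name is "scene" or "top" or "wrist"; returns a dict with "color" (420x560x3 uint8, blue, green, red), "fx", "fy", "cx", "cy" (pixels), "extrinsics" (4x4, takes a point from world to camera coordinates); the wrist camera has in their place "hand_eye" (4x4, takes a point from camera to tool coordinates, whose origin is the TCP and whose axes are the flange's). Camera axes: x right, y down, z forward; pixel columns grow to the right and rows downward; lengths in m; the calibration is good to about 2 mm. A picture is of the moment at which its call begins: read the wrist's pose just before it. There is no depth.
- ctrl.finish_job(): hands the job in; it is judged then, once.
The state is a dict: "t": time; "q": joint angles; "dq": joint speeds; "effort": joint torques, N m; "tool_pos": TCP position; "tool_rot": TCP orientation; "contact_force": force on the tool from outside, world axes, zero at the start; "wrist_torque": the same for the moment, N m; "opening": finger opening in m; "grip_force": force on a finger pad.
Only numpy, scipy, OpenCV 4.12 (cv2) and the standard library are available. Lean on these libraries where they do the work, as an engineer would, in place of code of your own. Each camera call takes 0.05 s, during which the arm holds its last target. There are 200 camera calls.

### The job

A sanding block is lying on the push-to-open flap in the top of the low plywood chest. Using the fingers without gripping anything, first push the block sideways off the flap so that it lies flat and wholly on the fixed part of the chest's top, then press the flap down at the round steel plate near its front edge until the catch lets go and the spring lifts the flap ajar. Never lift, pinch or tip the block, keep the flap shut until the block is off it, and do not knock the jar and the bottle beside the chest.

Things in the scene. Friction and masses are not known exactly. Their poses are not given: they have to be found in the camera images.
- chest: Low plywood chest, fixed, 170 (x) x 226 (y) x 62 (z) mm. Origin: centre of its underside on the bench; z up; its front faces its own -x, towards the robot; +y is its left. Right part of the top: the inset flap, y -105 to 0, x -70 to +65 mm, 8 mm thick, its top at z = 63 mm; a fixed rim at z = 62 mm runs round it (front 12, right 5, rear 18 mm wide).
- flap (a joint): Hinge along the flap's rear edge, rad: 0 shut and latched, positive rising, negative pressed in (stop -0.055). The catch is under the middle of the front edge: it holds up to 4 N; pressed in 5 mm or to the solid stop at 6 mm at the steel plate (5 N; 8 N is surely at the stop) it is freed for good, and as the finger withdraws upward a damped spring lifts the flap to about 0.3 rad (front edge 40 mm up), where it stays.
- flap_press (a point): Centre of the round steel push plate (22 mm across, flush) on top of the flap, in the middle of its width and 21 mm behind its free front edge, 115 mm in front of the hinge; moves with the flap.
- block_mid (a point): Centre (half-way up) of the sanding block: loose, dark, rectangular, 68 (its x) x 112 (its y) x 36 (z) mm, about 0.25 kg. At first it lies flat on the flap, its long side front to back along the chest's x within 12 degrees. To lie wholly on the fixed part its centre must come to about y = +37 to +80 mm in the chest's frame.
- deck_mid (a point): Middle of the fixed flat part of the chest's top, the left part, 110 mm wide: y = +3 to +113 mm in the chest's frame, x -85 to +85 mm, 62 mm above the bench. Does not move; a narrow gap parts it from the flap.
- glass_jar: Bystander: jar of screws with a red lid, 66 mm across, 96 mm high, standing behind and to the left of the chest. Origin: centre of its underside.
- oil_bottle: Bystander: small red bottle, 48 mm across, 130 mm high, standing beside the jar. Origin: centre of its underside.
- sanding_block: The same sanding block; origin at the centre of its underside.
Things that resemble listed ones, but are neither listed nor needed, are in the scene too. There is more than one size of the sanding_block; the job needs the larger.

How it is judged:
By the outcome, as a careful person would: the job done as asked, in the order asked, and still so for the second after the job is handed in, with the robot touching nothing.
It also fails if it takes over 42 s, if anything falls off the work surface, if the arm or the gripper's body presses on something with over 40 N, if the wrist force passes 120 N, or if a joint passes its speed limit or range.

## Working session

There is one attempt and no reset: what is moved stays moved. The work goes in short steps, Python scripts to look and compute and a tool call to move; the robot and the scene stay as the last step left them, time stands still between calls to the robot, and variables do not carry over. Pictures are saved under pics/ and viewed, at most 10 in all, crops included, and the job is handed in when it is done.

Besides the shell and the picture viewer there is one more tool, called after ">>>" as name([rows], argument=value, ...), one row to a line, values as JSON. play_rows: Moves the arm, as the interface text tells. Shift numbers are shares of 0.05 m and turn numbers shares of 8 degrees, none past 1 either way. Its arguments: {"type":"object","properties":{"series":{"type":"array"},"force":{"type":"number"}},"required":["series"]}

```bash
mkdir -p pics; ls; python3 - <<'E'
from station import ctrl, imaging
import cv2,numpy as np
a=imaging.get_image("scene");b=imaging.get_image("top")
cv2.imwrite("pics/s.png",a["color"]);cv2.imwrite("pics/t.png",b["color"])
np.save("scene.npy",a,allow_pickle=True);np.save("top.npy",b,allow_pickle=True)
np.set_printoptions(precision=3,suppress=True)
for i in(a,b):print(i["fx"],i["cx"],i["cy"],i["extrinsics"])
o=ctrl.get_obs();print(o)
E
```

```text
pics
418.99148325295283 274.29706618645656 202.51466511632293 [[ 0.96  -0.279 -0.019 -0.448]
 [-0.186 -0.585 -0.789  0.267]
 [ 0.209  0.761 -0.614  0.766]
 [ 0.     0.     0.     1.   ]]
454.175124092133 277.5445376522763 208.19774255485757 [[ 0.109 -0.994 -0.001  0.131]
 [-0.972 -0.107 -0.207  0.532]
 [ 0.206  0.023 -0.978  0.889]
 [ 0.     0.     0.     1.   ]]
{'t': 0.1, 'q': array([-1.25 ,  0.053,  1.614, -0.   ,  1.476, -0.119]), 'dq': array([ 0.   , -0.   , -0.002, -0.001,  0.001,  0.001]), 'effort': array([  0.   , -39.49 , -37.136,  -0.   ,   0.004,  -0.   ]), 'tool_pos': array([ 0.266, -0.565,  0.23 ]), 'tool_rot': array([-3.064, -0.685,  0.   ]), 'contact_force': array([ 0.106, -0.433,  0.159]), 'wrist_torque': array([-0.003, -0.008,  0.004]), 'grip_force': 0.0, 'opening': 0.08535836987434846}
```

View pics/s.png

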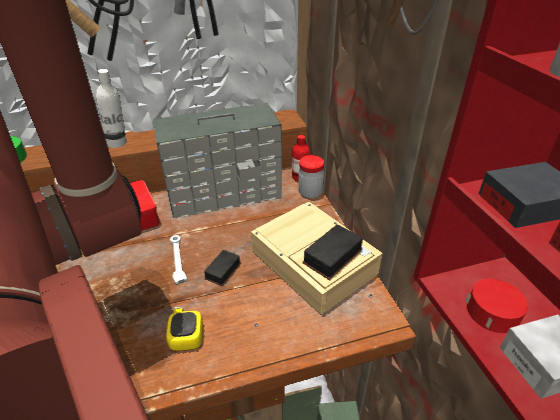

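View pics/t.png

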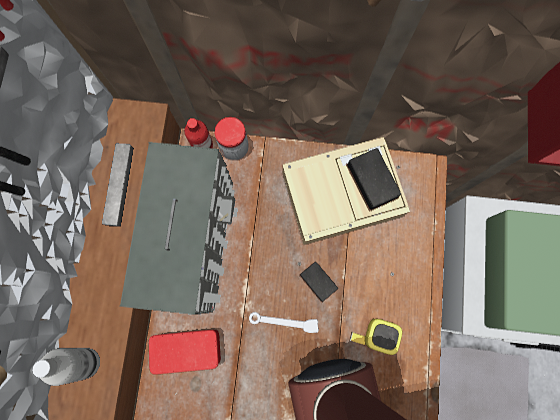

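```bash
python3 - <<'E'
import cv2
a=cv2.imread("pics/t.png")[125:310,270:420];cv2.imwrite("pics/c.png",cv2.resize(a,None,fx=4,fy=4,interpolation=2)[:600])
b=cv2.imread("pics/s.png")[190:315,240:390];cv2.imwrite("pics/d.png",cv2.resize(b,None,fx=4,fy=4,interpolation=2))
E
```

```text
(no output)
```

View pics/c.png

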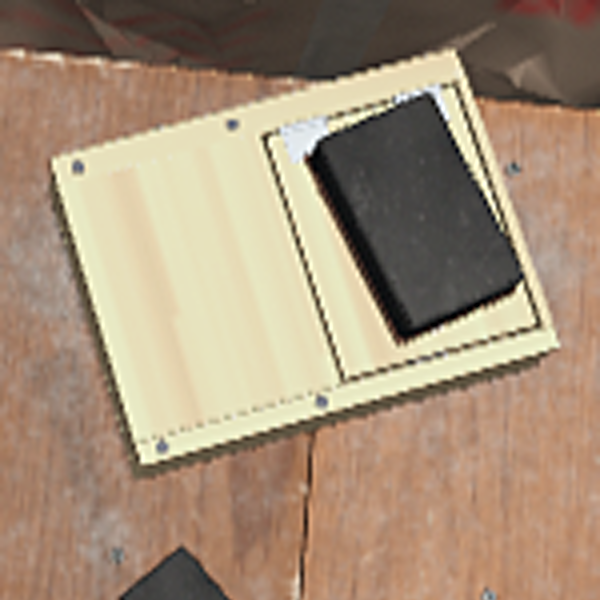

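View pics/d.png

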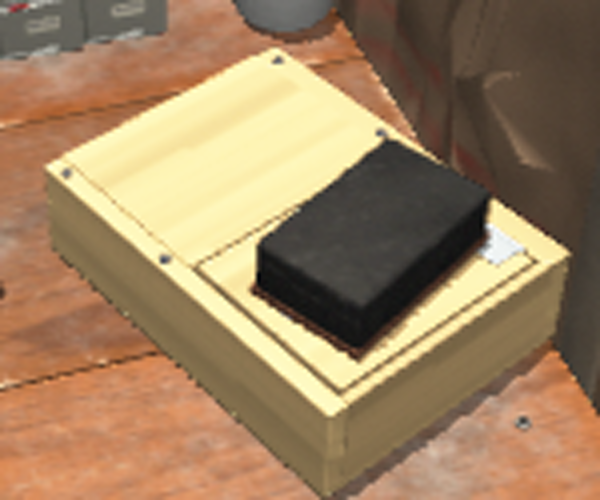

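```bash
cat > h.py <<'E'
import numpy as np
np.set_printoptions(precision=4,suppress=True)
def ray(i,uv,z):
    E=i["extrinsics"];R,t=E[:3,:3],E[:3,3];c=-R.T@t
    d=R.T@np.array([(uv[0]-i["cx"])/i["fx"],(uv[1]-i["cy"])/i["fy"],1]);return c+d*(z-c[2])/d[2]
def load(n):return np.load(n,allow_pickle=True).item()
E
python3 - <<'E'
from h import *
t=load("top.npy");s=load("scene.npy")
T=lambda p,z:ray(t,(p[0]/4+270-.4,p[1]/4+125-.4),z)
S=lambda p,z:ray(s,(p[0]/4+240-.4,p[1]/4+190-.4),z)
# RL RR FR FL
ct=np.array([T(p,.062) for p in [(52,158),(456,50),(557,345),(143,465)]])
cs=np.array([S(p,.062) for p in [(277,48),(570,258),(332,415),(45,170)]])
bt=np.array([T(p,.099) for p in [(326,142),(436,93),(522,280),(412,330)]])
bs=np.array([S(p,.099) for p in [(387,140),(491,195),(365,308),(258,243)]])
for n,c in(("ct",ct),("cs",cs),("bt",bt),("bs",bs)):
    m=c.mean(0);y=(c[0]+c[3]-c[1]-c[2])/2;x=(c[0]+c[1]-c[2]-c[3])/2
    print(n,m,np.linalg.norm(x),np.linalg.norm(y),np.degrees([np.arctan2(x[1],x[0]),np.arctan2(-y[0],y[1])]));print(c[:,:2])
E
```

```text
ct [0.5726 0.0529 0.062 ] 0.16820704190669133 0.22380166196857723 [21.8344 22.158 ]
[[ 0.609   0.1882]
 [ 0.6924 -0.0199]
 [ 0.5372 -0.0816]
 [ 0.4518  0.1248]]
cs [0.5704 0.0483 0.062 ] 0.16678523080171542 0.22349240480717367 [21.7002 22.2098]
[[ 0.6068  0.1837]
 [ 0.6889 -0.0255]
 [ 0.5363 -0.0849]
 [ 0.4495  0.1198]]
bt [ 0.5905 -0.0015  0.099 ] 0.10530370916379472 0.06212357021866511 [27.9429 30.8324]
[[ 0.6209  0.0501]
 [ 0.6531 -0.0037]
 [ 0.5597 -0.0526]
 [ 0.5282  0.0003]]
bs [ 0.5889 -0.0049  0.099 ] 0.10335689615768301 0.06392672355579887 [30.3745 31.0944]
[[ 0.617   0.0484]
 [ 0.65   -0.0059]
 [ 0.5609 -0.0586]
 [ 0.5278 -0.0034]]
```

>>> play_rows([
  [0.55,[0,0,0],[0,0,-0.99]],
  [0.55,[0,0,0],[0,0,-0.99]],
  [0.55,[0,0,0],[0,0,-0.99]],
  [0.55,[0,0,0],[0,0,-0.99]],
  [0.55,[0,0,0],[0,0,-0.99]],
  [0.55,[0,0,0],[0,0,-0.99]],
  [0.55,[0,0,0],[0,0,-0.99]],
  [0.55,[0,0,0],[0,0,-0.99]],
], force=20)

```text
t: 1.1
tool_pos: [0.266, -0.5652, 0.2306]
tool_rot: [-2.243, -2.198, -0.001]
contact_force: [-0.3, 0.1, -1.0]
opening: 0.0467
grip_force: 0.0
```

>>> play_rows([
  [0.55,[0,0,0],[0,0,-0.99]],
  [0.55,[0,0,0],[0,0,-0.99]],
  [0.55,[0,0,0],[0,0,-0.95]],
  [0.55,[0.4,0.6,0],[0,0,0]],
  [0.55,[0.4,0.6,0],[0,0,0]],
  [0.55,[0.4,0.6,0],[0,0,0]],
  [0.55,[0.4,0.6,0],[0,0,0]],
  [0.55,[0.4,0.6,0],[0,0,0]],
])

```text
t: 2.1
tool_pos: [0.3681, -0.4153, 0.2307]
tool_rot: [-1.757, -2.604, -0.001]
contact_force: [0.7, -0.4, 0.3]
opening: 0.0465
grip_force: 0.0
```

>>> play_rows([
  [0.55,[0.4,0.6,0],[0,0,0]],
  [0.55,[0.4,0.6,0],[0,0,0]],
  [0.55,[0.4,0.6,0],[0,0,0]],
  [0.55,[0.4,0.6,0],[0,0,0]],
  [0.55,[0.4,0.6,0],[0,0,0]],
  [0.55,[0.4,0.6,0],[0,0,0]],
  [0.55,[0.4,0.6,0],[0,0,0]],
  [0.55,[0,0,0],[0,0,0]],
])

```text
t: 3.1
tool_pos: [0.5105, -0.2063, 0.2307]
tool_rot: [-1.752, -2.607, -0.0]
contact_force: [-0.4, 0.1, -0.1]
opening: 0.0471
grip_force: 0.0
```

```bash
cat >> h.py <<'E'
from scipy.spatial.transform import Rotation as Ro
def where(o):
    a=np.radians(22);p=o["tool_pos"]-np.array([.5715,.0505,0]);R=Ro.from_rotvec(o["tool_rot"]).as_matrix()
    c=np.array([p[0]*np.cos(a)+p[1]*np.sin(a),-p[0]*np.sin(a)+p[1]*np.cos(a),p[2]])
    print("t",o["t"],"chest-frame",c,"ty yaw",np.degrees(np.arctan2(R[1,1],R[0,1])),"tz",R[:,2],"F",o["contact_force"],"open",o["opening"],"q",o["q"])
E
python3 -c "
from h import *;from station import ctrl,imaging;import cv2
where(ctrl.get_obs())
i=imaging.get_image('wrist');np.save('w.npy',i,allow_pickle=True);cv2.imwrite('pics/w1.png',i['color']);print(i['hand_eye'])"
```

```text
t 3.1 chest-frame [-0.1527 -0.2153  0.2307] ty yaw 22.19206361566365 tz [-0.0008  0.0007 -1.    ] F [-0.3662  0.0752 -0.1409] open 0.04714502653027523 q [-0.5193 -0.1239  1.7861  0.0002  1.4805 -0.9066]
[[-0.0001 -0.9556 -0.2947  0.0763]
 [ 1.     -0.0004  0.0009 -0.0003]
 [-0.001  -0.2947  0.9556 -0.1441]
 [ 0.      0.      0.      1.    ]]
```

View pics/w1.png

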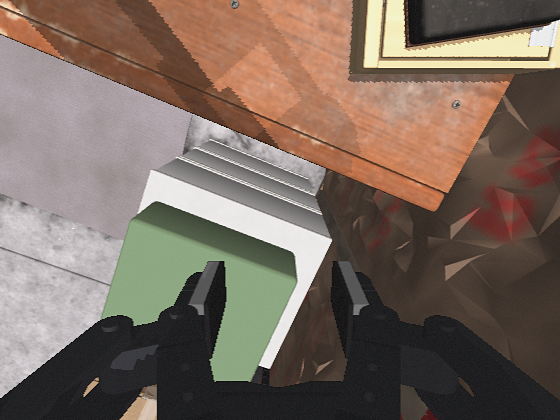

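>>> play_rows([
  [0.55,[0.35,0.6,0],[0,0,0]],
  [0.55,[0.35,0.6,0],[0,0,0]],
  [0.55,[0.35,0.6,0],[0,0,0]],
  [0.55,[0.35,0.6,0],[0,0,0]],
  [0.55,[0.35,0.6,0.4],[0,0,0]],
  [0.55,[0,0,0.5],[0,0,0]],
  [0.55,[0,0,0.5],[0,0,0]],
  [0.55,[0,0,0],[0,0,0]],
])

```text
t: 4.15
tool_pos: [0.6142, -0.0714, 0.1582]
tool_rot: [-1.755, -2.599, 0.004]
contact_force: [-0.5, 0.2, 1.0]
opening: 0.0471
grip_force: 0.0
```

```bash
python3 -c "
from h import *;from station import ctrl,imaging;import cv2
where(ctrl.get_obs())
i=imaging.get_image('wrist');j=imaging.get_image('scene');cv2.imwrite('pics/w2.png',cv2.resize(np.hstack([i['color'],j['color']]),(800,300)))"
```

```text
t 4.15 chest-frame [-0.0061 -0.129   0.1582] ty yaw 21.932272327497103 tz [-0.0058  0.0011 -1.    ] F [-0.5049  0.2149  0.9912] open 0.04714469942511198 q [-0.2359  0.0952  1.6926 -0.0003  1.3597 -0.6186]
```

View pics/w2.png

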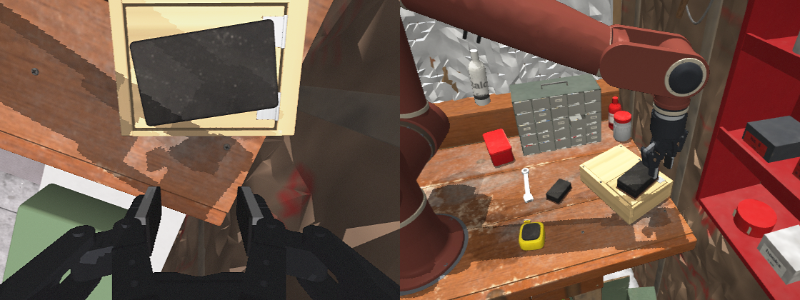

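>>> play_rows([
  [0.55,[0,0,0.44],[0,0,0]],
  [0.55,[0,0,0.44],[0,0,0]],
  [0.55,[0,0,0.44],[0,0,0]],
  [0.55,[0,0,0.42],[0,0,0]],
  [0.55,[0,0,0],[0,0,0]],
  [0.55,[0.1,0,0],[0,0,0]],
  [0.55,[0.1,0,0],[0,0,0]],
  [0.55,[0,0,0],[0,0,0]],
])

```text
t: 5.25
tool_pos: [0.613, -0.0612, 0.0753]
tool_rot: [1.755, 2.604, 0.001]
contact_force: [-0.7, 1.0, -0.0]
opening: 0.0467
grip_force: 0.0
```

```bash
python3 -c "
from h import *;from station import ctrl
where(ctrl.get_obs())"
```

```text
t 5.25 chest-frame [-0.0034 -0.1191  0.0753] ty yaw 22.034088541172377 tz [ 0.0016 -0.0003 -1.    ] F [-0.6836  1.0028 -0.036 ] open 0.04667615435553318 q [-0.2202  0.1728  1.7557  0.0001  1.2114 -0.6048]
```

>>> play_rows([
  [0.55,[0.15,0,0.08],[0,0,0]],
  [0.55,[0.15,0,0],[0,0,0]],
  [0.55,[0.15,0,0],[0,0,0]],
  [0.55,[0.15,0,0],[0,0,0]],
  [0.55,[0.15,0,0],[0,0,0]],
  [0.55,[0.15,0,0],[0,0,0]],
  [0.55,[0.15,0,0],[0,0,0]],
  [0.55,[0,0,0],[0,0,0]],
])

```text
t: 6.25
tool_pos: [0.5927, -0.0122, 0.0703]
tool_rot: [-1.756, -2.605, -0.0]
contact_force: [-1.0, 0.7, -0.2]
opening: 0.0469
grip_force: 0.0
```

```bash
python3 -c "
from h import *;from station import ctrl,imaging;import cv2
where(ctrl.get_obs())
i=imaging.get_image('wrist');j=imaging.get_image('scene');cv2.imwrite('pics/w3.png',cv2.resize(np.hstack([i['color'],j['color'][130:340,200:480]]if 0 else [i['color'],cv2.resize(j['color'][130:340,180:460],(560,420))]),(800,300)))"
```

```text
t 6.25 chest-frame [-0.0039 -0.066   0.0703] ty yaw 22.037271063851673 tz [-0.0001  0.0004 -1.    ] F [-1.0265  0.6767 -0.2415] open 0.04690853626711688 q [-0.1462  0.129   1.8141  0.0004  1.1986 -0.531 ]
```

View pics/w3.png

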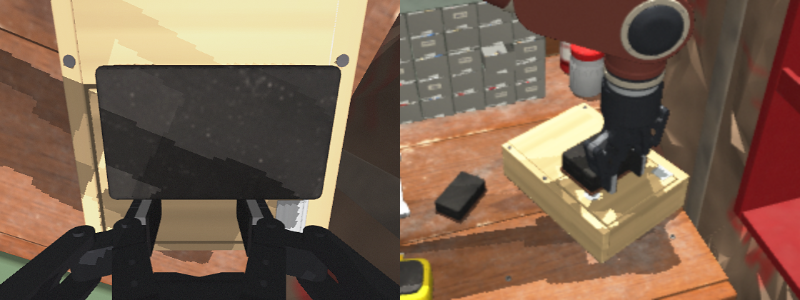

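>>> play_rows([
  [0.55,[0.15,0,0],[0,0,0]],
  [0.55,[0.15,0,0],[0,0,0]],
  [0.55,[0.15,0,0],[0,0,0]],
  [0.55,[0.15,0,0],[0,0,0]],
  [0.55,[0.15,0,0],[0,0,0]],
  [0.55,[0.15,0,0],[0,0,0]],
  [0.55,[0.15,0,0],[0,0,0]],
  [0.55,[0.15,0,0],[0,0,0]],
])

```text
t: 7.35
tool_pos: [0.57, 0.0433, 0.0701]
tool_rot: [-1.756, -2.604, 0.0]
contact_force: [0.4, -0.3, 0.1]
opening: 0.0468
grip_force: 0.6
```

>>> play_rows([
  [0.55,[0.15,0,0],[0,0,0]],
  [0.55,[0.15,0,0],[0,0,0]],
  [0.55,[0.1,0,0],[0,0,0]],
  [0.55,[0,0,0],[0,0,0]],
  [0.55,[-0.3,0,0],[0,0,0]],
  [0.55,[-0.3,0,0],[0,0,0]],
  [0.55,[0,0,-0.5],[0,0,0]],
  [0.55,[0,0,-0.5],[0,0,0]],
])

```text
t: 8.35
tool_pos: [0.5743, 0.032, 0.1205]
tool_rot: [-1.759, -2.602, 0.001]
contact_force: [-0.5, 0.8, 0.2]
opening: 0.0471
grip_force: 0.0
```

>>> play_rows([
  [0.55,[-0.4,-0.2,-0.6],[0,0,0]],
  [0,[-0.4,-0.4,-0.4],[0,0,0]],
  [0,[-0.3,-0.4,0],[0,0,0]],
  [0,[0,0,0],[0,0,0]],
  [0,[0,0,0],[0,0,0]],
])

```text
t: 8.98
tool_pos: [0.5485, -0.0365, 0.17]
tool_rot: [-1.758, -2.603, -0.0]
contact_force: [0.2, 0.8, 0.7]
opening: -0.0001
grip_force: 0.0
```

```bash
python3 -c "
from h import *;from station import ctrl,imaging;import cv2
o=ctrl.get_obs();where(o);np.save('o.npy',o,allow_pickle=True)
i=imaging.get_image('wrist');np.save('w.npy',i,allow_pickle=True);j=imaging.get_image('top');np.save('top2.npy',j,allow_pickle=True);cv2.imwrite('pics/w4.png',np.hstack([cv2.resize(i['color'],(400,300)),cv2.resize(j['color'][125:260,260:440],(400,300),interpolation=2)]))"
```

```text
t 8.975 chest-frame [-0.0539 -0.0721  0.17  ] ty yaw 21.947140081763973 tz [-0.0003  0.0005 -1.    ] F [0.2135 0.7943 0.6738] open -9.086729499362417e-05 q [-0.2021 -0.0809  1.8491  0.0004  1.3737 -0.5852]
```

View pics/w4.png

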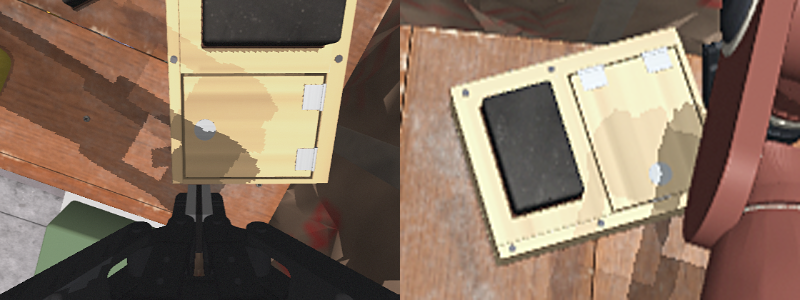

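```bash
python3 -c "
from h import *
o=load('o.npy');i=load('w.npy');t=load('top2.npy')
R=Ro.from_rotvec(o['tool_rot']).as_matrix();H=np.eye(4);H[:3,:3]=R;H[:3,3]=o['tool_pos']
i['extrinsics']=np.linalg.inv(H@i['hand_eye'])
for p in(ray(i,(286,181),.063),ray(t,(377,203),.063)): print(p, R.T@(p-o['tool_pos']))
a=np.radians(22);print('model',np.array([.5715+-.049*np.cos(a)+.0525*np.sin(a),.0505-.049*np.sin(a)-.0525*np.cos(a)]))
# block edge nearest flap and flap gap, wrist px on 400-scale
c=lambda p:np.round([ (p[0]-.5715)*np.cos(a)+(p[1]-.0505)*np.sin(a),-(p[0]-.5715)*np.sin(a)+(p[1]-.0505)*np.cos(a)],4)
print(c(ray(i,(283*1.4,48*1.4),.062)),c(ray(i,(250*1.4,74*1.4),.063)))"
```

```text
[ 0.5458 -0.0145  0.063 ] [0.0214 0.0057 0.107 ]
[ 0.5464 -0.015   0.063 ] [0.0207 0.0061 0.107 ]
model [ 0.5457 -0.0165]
[0.0249 0.0265] [-0.0047  0.0033]
```

>>> play_rows([
  [0,[0.21,0.06,0.4],[0,0,0]],
  [0,[0.21,0.06,0.4],[0,0,0]],
  [0,[0,0,0.4],[0,0,0]],
  [0,[0,0,0.4],[0,0,0]],
  [0,[0,0,0.3],[0,0,0]],
  [0,[0,0,0],[0,0,0]],
  [0,[0,0,0],[0,0,0]],
])

```text
t: 9.95
tool_pos: [0.5467, -0.0148, 0.076]
tool_rot: [1.757, 2.603, 0.001]
contact_force: [0.8, 0.4, 0.7]
opening: -0.0004
grip_force: 0.0
```

>>> play_rows([
  [0,[0,0,0.1],[0,0,0]],
  [0,[0,0,0.1],[0,0,0]],
  [0,[0,0,0.06],[0,0,0]],
  [0,[0,0,0],[0,0,0]],
  [0,[0,0,0],[0,0,0]],
])

```text
t: 10.58
tool_pos: [0.5461, -0.0145, 0.0627]
tool_rot: [-1.757, -2.604, 0.0]
contact_force: [-2.1, -0.5, 4.0]
opening: 0.0002
grip_force: 1.9
```

>>> play_rows([
  [0,[0,0,0.04],[0,0,0]],
  [0,[0,0,0.04],[0,0,0]],
  [0,[0,0,0],[0,0,0]],
  [0,[0,0,0],[0,0,0]],
])

```text
t: 11.08
tool_pos: [0.5462, -0.0146, 0.059]
tool_rot: [1.757, 2.605, -0.0]
contact_force: [-3.9, 0.2, 7.0]
opening: 0.0001
grip_force: 3.5
```

>>> play_rows([
  [0,[0,0,0.03],[0,0,0]],
  [0,[0,0,0],[0,0,0]],
  [0,[0,0,0],[0,0,0]],
])

```text
t: 11.45
tool_pos: [0.5462, -0.0146, 0.0577]
tool_rot: [1.757, 2.604, -0.0]
contact_force: [-4.8, 0.1, 7.3]
opening: -0.0002
grip_force: 4.0
```

>>> play_rows([
  [0,[0,0,0.04],[0,0,0]],
  [0,[0,0,0],[0,0,0]],
  [0,[0,0,0],[0,0,0]],
])

```text
t: 11.82
tool_pos: [0.5463, -0.0146, 0.0566]
tool_rot: [-1.756, -2.605, 0.001]
contact_force: [-7.1, 0.6, 13.1]
opening: -0.0002
grip_force: 6.5
```

>>> play_rows([
  [0,[0,0,-0.2],[0,0,0]],
  [0,[0,0,-0.3],[0,0,0]],
  [0,[0,0,-0.5],[0,0,0]],
  [0,[0,0,-0.6],[0,0,0]],
  [0,[0,0,-0.6],[0,0,0]],
  [0,[0,0,-0.6],[0,0,0]],
  [0,[0,0,-0.4],[0,0,0]],
  [0,[0,0,0],[0,0,0]],
])

```text
t: 12.82
tool_pos: [0.547, -0.0147, 0.2167]
tool_rot: [1.755, 2.602, 0.002]
contact_force: [0.2, -0.6, -0.8]
opening: 0.0002
grip_force: 0.0
```

>>> play_rows([
  [0,[-0.5,-0.6,0],[0,0,0]],
  [0,[-0.5,-0.6,0],[0,0,0]],
  [0,[-0.5,-0.6,0],[0,0,0]],
  [0,[-0.5,-0.6,0],[0,0,0]],
  [0,[-0.5,-0.6,0],[0,0,0]],
  [0,[0,0,0],[0,0,0]],
  [0,[0,0,0],[0,0,0]],
  [0,[0,0,0],[0,0,0]],
])

```text
t: 13.82
tool_pos: [0.454, -0.1857, 0.2142]
tool_rot: [-1.754, -2.605, -0.0]
contact_force: [0.8, -0.4, 0.2]
opening: -0.0005
grip_force: 0.0
```

```bash
python3 -c "
from h import *;from station import ctrl,imaging;import cv2
where(ctrl.get_obs())
i=imaging.get_image('scene');j=imaging.get_image('top');cv2.imwrite('pics/w5.png',np.hstack([cv2.resize(i['color'][130:340,180:460],(400,300),interpolation=2),cv2.resize(j['color'][105:255,250:450],(400,300),interpolation=2)]))"
```

```text
t 13.825 chest-frame [-0.1974 -0.175   0.2142] ty yaw 22.075133655803054 tz [-0.0008  0.0008 -1.    ] F [ 0.8015 -0.4418  0.1974] open -0.0004895611210855203 q [-0.5402 -0.2664  1.9365  0.0002  1.4726 -0.9255]
```

View pics/w5.png

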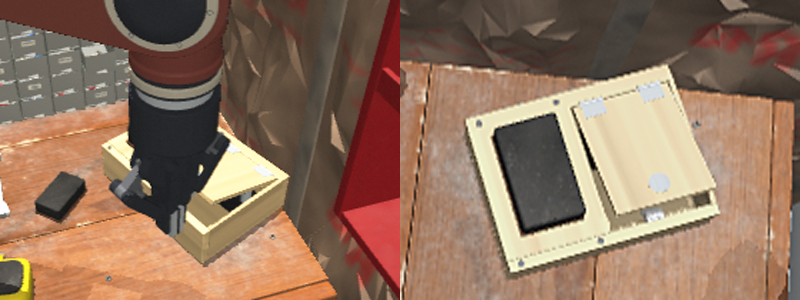

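The picture shows the flap ajar, with its steel plate at crop (660,183). The block lies flat on the fixed deck at crop (540,173), and the arm is clear of everything.

```bash
python3 -c "
from station import ctrl
print(ctrl.finish_job())"
```

```text
the job is handed in; nothing more can be done
None
```

The sanding block lies flat and wholly on the fixed part of the top, the flap is released and standing ajar, and I handed the job in at about 14 s with the arm clear of everything.

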